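Sweep the loose nuts into the parts drawer

TASK

Clear the three hex nuts off the plywood board: use the fingertips to sweep them across the board and over its edge into the open steel parts drawer that stands against one side. Push them only, do not pick them up, and leave the round collar and the upright bolt on the board, and everything else on the bench, as they are.

Things in the scene. Friction and masses are not known exactly. Their poses are not given: they have to be found in the camera images.
- board: plywood assembly board fixed to the bench, 260 (x) x 240 (y) x 40 mm high, flat top without rims. Origin at the centre of its underside, on the bench; its x points roughly away from the robot, its y to the robot's left, turned up to 0.2 rad. The nuts and the collar stand in four rows about 58 mm apart along its x, one to a row, in any order.
- drawer: open-topped grey sheet-steel drawer, fixed, 260 (x) x 96 (y) x 34 mm high, walls and floor 3 mm, with the same heading as the board. It stands against either the +y or the -y side of the board (gap 2 mm), its rim 6 mm below the board's top. Origin at the centre of its underside.
- case: closed grey steel case of the drawer's outer size (260 x 96 x 34 mm), fixed against the other side of the board; not a place for the nuts. Origin at the centre of its underside.
- nut1: plain steel hex nut lying flat on the board at the start: 30 mm across flats, 34.6 mm across corners, 16 mm thick, about 64 g, slides freely. Origin at its centre (8 mm above the board top), z is its bore axis, x points to a flat.
- nut2: plain steel hex nut lying flat on the board at the start: 30 mm across flats, 34.6 mm across corners, 16 mm thick, about 64 g, slides freely. Origin at its centre (8 mm above the board top), z is its bore axis, x points to a flat.
- nut3: plain steel hex nut lying flat on the board at the start: 30 mm across flats, 34.6 mm across corners, 16 mm thick, about 64 g, slides freely. Origin at its centre (8 mm above the board top), z is its bore axis, x points to a flat.
- collar: round steel shaft collar standing flat on the board, 36 mm outside, 20 mm bore, 20 mm high; to be left alone. Origin at the centre of its underside.
- bolt: steel bolt standing on its hex head (24 mm across flats, 10 mm thick), 16 mm shank, 42 mm high in all, on the board 45 to 50 mm to the board's +y side of the collar, in the same row; to be left alone. Origin at the centre of its underside.
- spanner: spanner, about 180 mm long, lying on the bench in front of the board; bystander
- screwdriver: screwdriver, about 180 mm long, lying on the bench in front of the board; bystander
- mug: white mug, 90 mm high, on the bench to the left; bystander
- oil_can: grey can, 60 mm across, 130 mm high, on the bench to the right; bystander
- water_bottle: clear bottle, 64 mm across, 190 mm high, on the bench to the left; bystander
- tape: black roll, 90 mm across, 24 mm high, on the bench to the right; bystander

How it is judged:
By the outcome, as a careful person would: the job done as asked, in the order asked, and still so for the second after the job is handed in, with the robot touching nothing.
It also fails if it takes over 56 s, if anything falls off the work surface, if the arm or the gripper's body presses on something with over 40 N, if the wrist force passes 120 N, or if a joint passes its speed limit or range.

ROBOT

A 6-joint arm with a two-finger parallel gripper is mounted at the origin on the work surface. World frame = base frame: x ahead of the robot, y to its left, z up, the work surface at z = 0. Lengths are in mm, angles in rad, forces in N, time in s.
With the tool pointing down it reaches from about 400 to 925 mm from the base axis. Payload 12.5 kg.
Tool frame: the origin (TCP) lies midway between the tips of the shut fingers; the grasp point (between the pads) lies 19 mm behind it; z points along the fingers, y is the line along which they close (so a half turn about z gives the same grasp; the last joint's range is limited). The gripper opens to 95 mm and grips with 3 to 60 N. Pads are 20 mm wide; open, the fingers measure 119 mm over their backs; the gripper's body (75 mm by 180 mm) begins 59 mm behind the grasp point.
Start: joints at [-1.371, 0.491, 1.559, -0, 1.092, -0.106], TCP at [188.183, -596.015, 214.661] pointing down, gripper open.
Joint ranges: [-3.1, 3.1], [-0.84, 2.19], [0.05, 2.79], [-1.13, 4.28], [0.06, 2.93], [-2.69, 2.69]. Speed limits (rad/s): [2.22, 2.22, 2.79, 3.14, 3.14, 3.14].

INTERFACE

Orientations are given as [roll, pitch, yaw] about the fixed x, y, z axes, in that order (R = Rz(yaw) Ry(pitch) Rx(roll)).
In Python, from cell import env gives the robot as it stands.
- The arm moves only by the tool arm_command, never from a script. Its argument "targets" is a list of rows, each a list of 5 numbers: the shift along the tool's x, y, z in mm, then the turn about the tool's z in degrees, then the opening, from 0 (shut) to 1 (fully open). In form: [[tx, ty, tz, roll, fingers], ...]. A call has 1 to 5 rows; each row is the pose to reach, as a shift and turn from the pose commanded when the call began, along the tool's axes at that moment; what a row does not reach only later rows make up. A row lasts 1/10 s, in which the tool goes at most 50 mm and 8.59 degrees, less where a joint would pass 70% of its speed; a pose out of reach is approached as far as the arm can. A call with a gripper value outside its range is refused whole. The fingers move at their own pace and stop on an object; the grip force is fixed at half the most. Time passes only in rows, so rows that repeat a pose let the fingers close. It gives the time, the measured TCP pose, the force, the opening and the grip force at its end, in the units of the state.
- env.state(): the state, without advancing time (a new reading comes with each control period).
- env.read_camera(name): name is "scene" or "top" or "wrist"; returns a dict with "frame" (400x640x3 uint8, red, green, blue), "vertical_fov" (degrees; the focal length in pixels is half the picture's height over the tangent of half this angle, whatever the lens; pixels are square), "cx", "cy" (the principal point, pixels), "world_from_camera" (4x4, takes a point from camera to world coordinates); the wrist camera has in their place "hand_eye" (4x4, takes a point from camera to tool coordinates, whose origin is the TCP and whose axes are the flange's). Camera axes: x right, y down, z forward; pixel columns grow to the right and rows downward; lengths in mm; the calibration is good to about 2 mm. A picture is of the moment at which its call begins: read the wrist's pose just before it. There is no depth.
- env.job_done(): hands the job in; it is judged then, once.
The state is a dict: "t": time; "joints": joint angles; "qvel": joint speeds; "tau": joint torques, N m; "eef_pos": TCP position; "tcp_rot": TCP orientation; "ft_force": force on the tool from outside, world axes, zero at the start; "moment": the same for the moment, N m; "opening": opening from 0.0 (shut) to 1.0 (fully open); "grip_force": force on a finger pad.
Only numpy, scipy, OpenCV 4.12 (cv2) and the standard library are available. Lean on these libraries where they do the work, as an engineer would, in place of code of your own. Each camera call takes 0.05 s, during which the arm holds its last target. There are 200 camera calls.

## Working session

There is one attempt and no reset: what is moved stays moved. The work goes in short steps, Python scripts to look and compute and a tool call to move; the robot and the scene stay as the last step left them, time stands still between calls to the robot, and variables do not carry over. Pictures are saved under pics/ and viewed, at most 10 in all, crops included, and the job is handed in when it is done.

Besides the shell and the picture viewer there is one more tool, called after ">>>" in YAML: its name, and indented under it one key for each argument. arm_command: Moves the arm, as the interface text tells. Its arguments: {"type":"object","properties":{"targets":{"type":"array","items":{"type":"array","items":{"type":"number"}}}},"required":["targets"]}

```bash
mkdir -p pics; python3 - <<'E'
from cell import env
import cv2,pickle
d={}
for n in("top","scene"):
    c=env.read_camera(n); d[n]=c
    cv2.imwrite(f"pics/{n}0.png",c["frame"][:,:,::-1])
    print(n,c["vertical_fov"],c["cx"],c["cy"],c["world_from_camera"].round(3).tolist())
pickle.dump(d,open("c0.pkl","wb"))
print(env.state())
E
```

```text
top 53.26446151156364 322.1779048886962 193.22082614112742 [[-0.014, -0.993, 0.115, 347.061], [-1.0, 0.014, -0.001, 40.504], [-0.001, -0.115, -0.993, 1325.573], [0.0, 0.0, 0.0, 1.0]]
scene 57.40088605850225 321.6371587127303 199.4712422345211 [[0.849, 0.273, -0.452, 951.194], [0.528, -0.455, 0.717, -695.924], [-0.01, -0.848, -0.53, 607.787], [0.0, 0.0, 0.0, 1.0]]
{'t': 0.1, 'joints': array([-1.37060163e+00,  4.91537756e-01,  1.55938495e+00, -1.94534822e-05,
        1.09168667e+00, -1.05587386e-01]), 'qvel': array([-5.92287963e-04, -2.54243637e-05, -1.82566080e-03,  1.42913734e-03,
       -3.07343321e-04,  2.89218790e-05]), 'tau': array([ 2.32417035e-03, -6.13625550e+01, -2.58605897e+01,  6.94131874e-02,
        4.70574468e-02, -5.34573303e-05]), 'eef_pos': array([ 188.13226393, -595.79336804,  214.09750108]), 'tcp_rot': array([-3.14057977e+00, -8.99960211e-05,  3.05791018e-01]), 'ft_force': array([-0.04068499, -0.0010407 ,  0.04229933]), 'moment': array([ 0.04791193,  0.00441968, -0.00230929]), 'grip_force': 0.0, 'opening': 1.000389375626672}
```

View pics/top0.png

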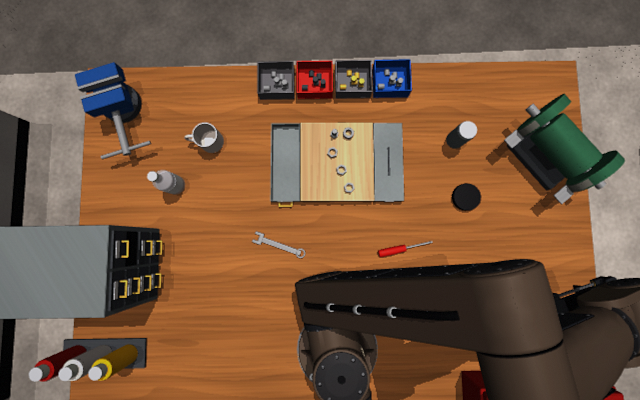

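View pics/scene0.png

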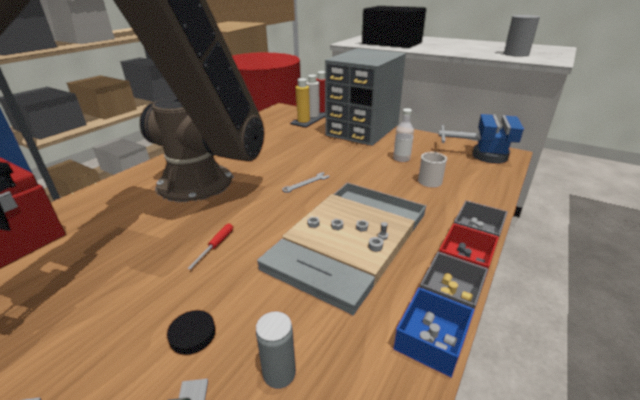

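The top view shows the open drawer on the left (+y, cols 272–300) and the case on the right. The bolt is at (334,133) and the collar at (348,133), in the far row. The nuts are at (332,153), (341,170) and (348,188). Next I'll measure these.

```bash
cat >h.py <<'E'
import numpy as np
def ray(c,T,uv,z):
    f=c["frame"].shape[0]/2/np.tan(np.radians(c["vertical_fov"]/2))
    d=T[:3,:3]@np.array([(uv[0]-c["cx"])/f,(uv[1]-c["cy"])/f,1.0]); o=T[:3,3]
    return o+d*(z-o[2])/d[2]
E
python3 - <<'E'
import pickle,cv2,numpy as np
from h import ray
c=pickle.load(open("c0.pkl","rb"))["top"];T=c["world_from_camera"]
hsv=cv2.cvtColor(c["frame"],cv2.COLOR_RGB2HSV)
roi=np.zeros((400,640),np.uint8);roi[110:215,260:415]=1
print(hsv[145,[285,310,360,390]],hsv[110,330])
m=((hsv[...,2]>175)&(hsv[...,1]>50)).astype(np.uint8)*roi
m=cv2.morphologyEx(m,cv2.MORPH_OPEN,np.ones((3,3)))
k=max(cv2.findContours(m,0,2)[0],key=cv2.contourArea)
box=cv2.boxPoints(cv2.minAreaRect(k));P=np.array([ray(c,T,p,40) for p in box])
ctr=P.mean(0);print("box",box.round(1).tolist(),P.round(0).tolist(),"ctr",ctr.round(1))
s=[np.linalg.norm(P[i]-P[(i+1)%4]) for i in range(4)];print("sides",np.round(s))
e=[P[(i+1)%4]-P[i] for i in range(4)]
e=max(e,key=lambda v:v[0]);h=np.arctan2(e[1],e[0]);print("heading",h)
R=np.array([[np.cos(h),np.sin(h)],[-np.sin(h),np.cos(h)]])
fill=cv2.drawContours(np.zeros_like(m),[cv2.convexHull(k)],-1,1,-1)
g=((hsv[...,1]<75)|(hsv[...,2]<110)).astype(np.uint8)*cv2.erode(fill,np.ones((5,5)))
n,l,st,ce=cv2.connectedComponentsWithStats(g)
for i in range(1,n):
    if st[i,4]>8:
        p=ray(c,T,ce[i],52);print(ce[i].round(1),st[i,2:],p.round(0),"board",(R@(p-ctr)[:2]).round(0))
E
```

```text
[[ 95  10 146]
 [ 16 117 210]
 [ 21  97 210]
 [ 90  13 139]] [ 13 178 158]
box [[301.0, 122.0], [373.0, 122.0], [373.0, 200.0], [301.0, 200.0]] [[735.0, 106.0, 40.0], [731.0, -132.0, 40.0], [472.0, -125.0, 40.0], [475.0, 108.0, 40.0]] ctr [603.4 -10.8  40. ]
sides [239. 260. 233. 260.]
heading -0.008041888931560652
[347.8 132.7] [11 13 97] [693. -47.  52.] board [ 90. -36.]
[334.  133.4] [ 9 10 60] [691.  -2.  52.] board [88.  9.]
[332.1 152. ] [11 11 71] [629.   5.  52.] board [26. 16.]
[341.1 169.1] [11 11 72] [573. -23.  52.] board [-31. -13.]
[348.7 187. ] [11 11 69] [514. -46.  52.] board [-89. -36.]
```

>>> arm_command:
  targets:
    - [460,-375,0,-71,0.2]
    - [460,-375,0,-71,0.2]
    - [460,-375,0,-71,0.2]
    - [460,-375,0,-71,0.2]
    - [460,-375,0,-71,0.2]

```text
t: 0.6
eef_pos: [326.0, -385.2, 214.5]
tcp_rot: [-3.141, -0.0, 1.062]
ft_force: [1.4, -0.4, 0.5]
opening: 0.635
grip_force: 0.0
```

>>> arm_command:
  targets:
    - [340,25,0,-28,0.2]
    - [340,25,0,-28,0.2]
    - [340,25,0,-28,0.2]
    - [340,25,0,-28,0.2]
    - [340,25,0,-28,0.2]

```text
t: 1.1
eef_pos: [464.9, -177.2, 214.6]
tcp_rot: [-3.142, 0.0, 1.546]
ft_force: [0.7, 0.5, 0.0]
opening: 0.229
grip_force: 0.0
```

>>> arm_command:
  targets:
    - [95,0,0,0,0.2]
    - [95,0,0,0,0.2]
    - [95,0,0,0,0.2]
    - [95,0,0,0,0.2]

```text
t: 1.5
eef_pos: [466.7, -83.3, 214.6]
tcp_rot: [3.142, 0.0, 1.547]
ft_force: [0.4, -0.9, -0.3]
opening: 0.203
grip_force: 0.0
```

```bash
cat >look.py <<'E'
from cell import env
import cv2,sys,numpy as np
from scipy.spatial.transform import Rotation as Ro
from h import ray
s=env.state();c=env.read_camera("wrist")
W=np.eye(4);W[:3,:3]=Ro.from_euler("xyz",s["tcp_rot"]).as_matrix();W[:3,3]=s["eef_pos"]
T=W@c["hand_eye"]
cv2.imwrite(f"pics/{sys.argv[1]}.png",c["frame"][:,:,::-1])
np.save("T.npy",T);import pickle;pickle.dump(c,open("w.pkl","wb"))
print(s["t"],s["eef_pos"].round(1),s["tcp_rot"].round(3),s["opening"])
E
python3 look.py w1
```

```text
1.5 [466.7 -83.3 214.6] [3.142 0.    1.547] 0.20338592005668593
```

View pics/w1.png

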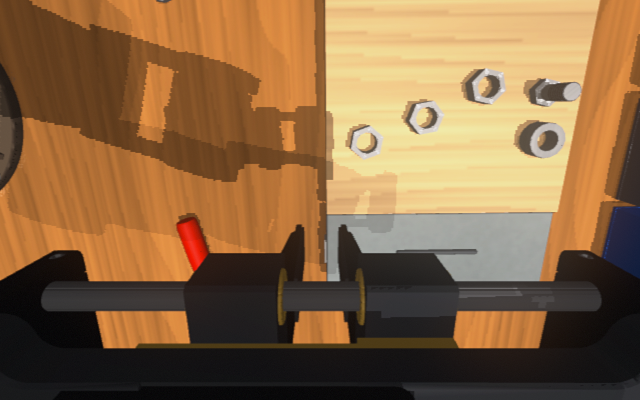

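The wrist view shows the nuts at (365,142), (424,117) and (485,86). The collar is at (541,139) and the bolt head near (538,91). The case-side board corners are at (327,213) and (556,212).

```bash
python3 - <<'E'
import pickle,numpy as np
from h import ray
c=pickle.load(open("w.pkl","rb"));T=np.load("T.npy")
for n,p,z in[("nutA",(365,142),52),("nutB",(424,117),52),("nutC",(485,86),52),("collar",(541,139),54),("bolt",(538,91),45),("c1",(327,213),40),("c2",(556,212),40),("edge",(321,5),40)]:
    print(n,ray(c,T,p,z).round(1))
E
```

```text
nutA [512.5 -46.6  52. ]
nutB [570.9 -23.2  52. ]
nutC [628.1   4.8  52. ]
collar [689.5 -47.4  54. ]
bolt [684.7  -1.   45. ]
c1 [ 472.7 -126.2   40. ]
c2 [ 728.9 -131.    40. ]
edge [470.8  81.5  40. ]
```

>>> arm_command:
  targets:
    - [-2,45,0,0,0.2]
    - [-2,45,50,0,0.2]
    - [-2,45,100,0,0.2]
    - [-2,45,150,0,0.2]
    - [-2,45,169,0,0.2]

```text
t: 2.05
eef_pos: [509.8, -88.5, 41.5]
tcp_rot: [-3.136, -0.001, 1.542]
ft_force: [0.2, 0.6, 0.7]
opening: 0.198
grip_force: 0.0
```

>>> arm_command:
  targets:
    - [0,0,0,0,0.2]
    - [8,0,0,0,0.2]
    - [18,0,0,0,0.2]
    - [30,0,0,0,0.2]
    - [42,0,0,0,0.2]

```text
t: 2.55
eef_pos: [513.0, -44.3, 46.4]
tcp_rot: [3.14, 0.0, 1.545]
ft_force: [0.6, -0.6, 0.2]
opening: 0.2
grip_force: 0.3
```

>>> arm_command:
  targets:
    - [12,0,0,0,0.2]
    - [24,0,0,0,0.2]
    - [37,0,0,0,0.2]
    - [50,0,0,0,0.2]
    - [63,0,0,0,0.2]

```text
t: 3.05
eef_pos: [514.4, 18.8, 45.6]
tcp_rot: [3.142, 0.0, 1.545]
ft_force: [-0.1, -1.6, 0.1]
opening: 0.201
grip_force: 0.5
```

>>> arm_command:
  targets:
    - [13,0,0,0,0.2]
    - [26,0,0,0,0.2]
    - [39,0,0,0,0.2]
    - [50,0,0,0,0.2]
    - [60,0,0,0,0.2]

```text
t: 3.55
eef_pos: [515.9, 78.6, 45.6]
tcp_rot: [-3.142, 0.0, 1.545]
ft_force: [-0.2, -0.2, 1.7]
opening: 0.199
grip_force: 0.4
```

>>> arm_command:
  targets:
    - [10,0,0,0,0.2]
    - [20,0,0,0,0.2]
    - [30,0,0,0,0.2]
    - [42,0,0,0,0.2]
    - [42,0,0,0,0.2]

```text
t: 4.05
eef_pos: [517.0, 121.0, 45.6]
tcp_rot: [3.141, -0.0, 1.546]
ft_force: [0.1, -0.8, -0.4]
opening: 0.198
grip_force: 0.0
```

```bash
python3 - <<'E'
from cell import env
import cv2
a=env.read_camera("scene")["frame"][150:310,230:450,::-1]
b=env.read_camera("top")["frame"][100:215,250:420,::-1]
cv2.imwrite("pics/s1.png",cv2.vconcat([cv2.resize(a,(480,300)),cv2.resize(b,(480,300))]))
E
```

```text
(no output)
```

View pics/s1.png

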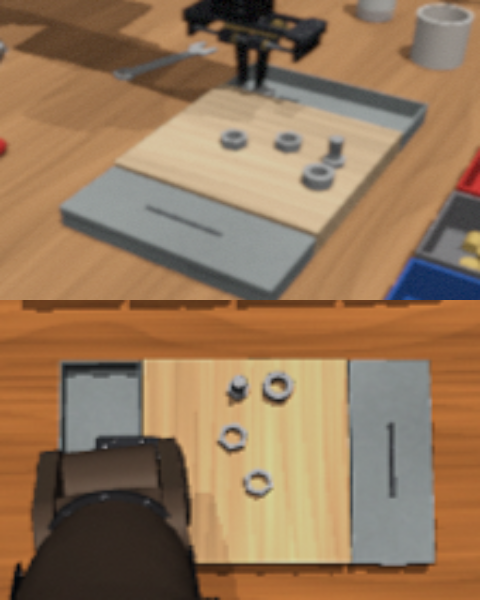

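Nut A has left the board, and the others haven't moved. Next is nut B, at (571,-23).

>>> arm_command:
  targets:
    - [0,0,-40,0,0.2]
    - [-45,15,-50,0,0.2]
    - [-95,30,-50,0,0.2]
    - [-143,45,-50,0,0.2]
    - [-183,57,-50,0,0.2]

```text
t: 4.65
eef_pos: [569.5, -67.6, 95.9]
tcp_rot: [3.141, 0.0, 1.544]
ft_force: [0.7, 0.7, 0.3]
opening: 0.202
grip_force: 0.0
```

>>> arm_command:
  targets:
    - [0,0,0,0,0.2]
    - [0,0,20,0,0.2]
    - [0,0,40,0,0.2]
    - [0,0,49,0,0.2]
    - [0,0,49,0,0.2]

```text
t: 5.15
eef_pos: [568.5, -64.6, 45.6]
tcp_rot: [-3.139, -0.0, 1.544]
ft_force: [-0.5, 0.1, 0.3]
opening: 0.196
grip_force: 0.0
```

>>> arm_command:
  targets:
    - [8,1,0,0,0.2]
    - [18,1,0,0,0.2]
    - [30,1,0,0,0.2]
    - [42,1,0,0,0.2]
    - [55,1,0,0,0.2]

```text
t: 5.65
eef_pos: [571.8, -8.6, 47.0]
tcp_rot: [3.141, 0.0, 1.545]
ft_force: [-0.2, -0.1, 0.0]
opening: 0.203
grip_force: 0.4
```

>>> arm_command:
  targets:
    - [13,0,0,0,0.2]
    - [26,0,0,0,0.2]
    - [39,0,0,0,0.2]
    - [52,0,0,0,0.2]
    - [65,0,0,0,0.2]

```text
t: 6.15
eef_pos: [573.4, 56.2, 46.6]
tcp_rot: [-3.142, 0.0, 1.544]
ft_force: [-0.4, -0.3, -0.1]
opening: 0.198
grip_force: 0.5
```

>>> arm_command:
  targets:
    - [12,0,0,0,0.2]
    - [24,0,0,0,0.2]
    - [36,0,0,0,0.2]
    - [48,0,0,0,0.2]
    - [60,0,0,0,0.2]

```text
t: 6.65
eef_pos: [574.9, 116.1, 46.6]
tcp_rot: [-3.142, 0.0, 1.544]
ft_force: [-0.1, -0.1, 0.4]
opening: 0.201
grip_force: 0.0
```

>>> arm_command:
  targets:
    - [4,0,0,0,0.2]
    - [4,0,0,0,0.2]
    - [4,0,0,0,0.2]

```text
t: 6.95
eef_pos: [575.0, 119.0, 46.6]
tcp_rot: [-3.142, 0.0, 1.545]
ft_force: [-0.3, 0.1, 0.6]
opening: 0.2
grip_force: 0.0
```

>>> arm_command:
  targets:
    - [0,0,-40,0,0.2]
    - [-40,14,-50,0,0.2]
    - [-85,30,-50,0,0.2]
    - [-125,45,-50,0,0.2]
    - [-155,56,-50,0,0.2]

```text
t: 7.45
eef_pos: [627.4, -40.4, 96.8]
tcp_rot: [3.141, 0.0, 1.543]
ft_force: [-0.1, -0.2, 0.1]
opening: 0.202
grip_force: 0.0
```

>>> arm_command:
  targets:
    - [0,0,0,0,0.2]
    - [0,0,20,0,0.2]
    - [0,0,40,0,0.2]
    - [0,0,50,0,0.2]
    - [0,0,50,0,0.2]

```text
t: 7.95
eef_pos: [626.1, -37.0, 45.4]
tcp_rot: [-3.139, -0.0, 1.544]
ft_force: [0.1, -0.1, 0.2]
opening: 0.202
grip_force: 0.0
```

```bash
python3 - <<'E'
from cell import env
import cv2
a=env.read_camera("scene")["frame"][150:310,230:450,::-1]
b=env.read_camera("top")["frame"][100:215,250:420,::-1]
cv2.imwrite("pics/s2.png",cv2.vconcat([cv2.resize(a,(480,300)),cv2.resize(b,(480,300))]))
E
```

```text
(no output)
```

View pics/s2.png

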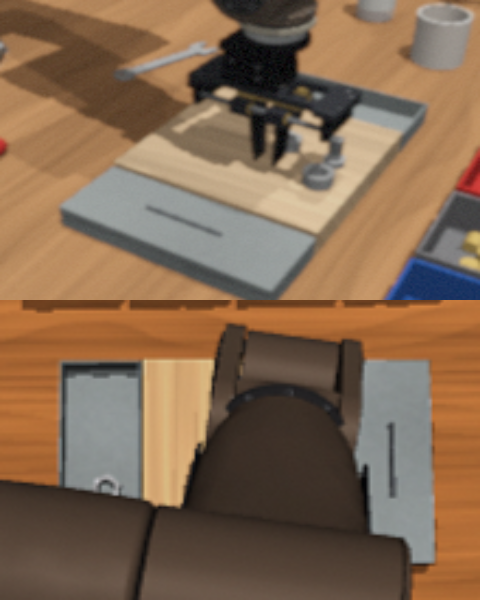

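Nut B is in the drawer (lower crop, about (105,487)), and the fingers are clear of the collar and bolt. Now I'll push nut C.

>>> arm_command:
  targets:
    - [8,1,0,0,0.2]
    - [18,1,0,0,0.2]
    - [30,1,0,0,0.2]
    - [42,1,0,0,0.2]
    - [54,1,0,0,0.2]

```text
t: 8.55
eef_pos: [629.5, 18.0, 46.9]
tcp_rot: [3.141, 0.0, 1.545]
ft_force: [-0.3, -1.0, 0.6]
opening: 0.2
grip_force: 0.7
```

>>> arm_command:
  targets:
    - [12,0,0,0,0.2]
    - [24,0,0,0,0.2]
    - [36,0,0,0,0.2]
    - [48,0,0,0,0.2]
    - [60,0,0,0,0.2]

```text
t: 9.05
eef_pos: [631.0, 77.6, 46.6]
tcp_rot: [3.142, 0.0, 1.544]
ft_force: [-0.9, -0.6, 1.7]
opening: 0.201
grip_force: 0.9
```

>>> arm_command:
  targets:
    - [11,0,0,0,0.2]
    - [22,0,0,0,0.2]
    - [33,0,0,0,0.2]
    - [42,0,0,0,0.2]
    - [42,0,0,0,0.2]

```text
t: 9.55
eef_pos: [631.9, 119.8, 46.5]
tcp_rot: [-3.141, -0.0, 1.546]
ft_force: [-0.7, -0.2, 0.0]
opening: 0.199
grip_force: 0.0
```

>>> arm_command:
  targets:
    - [0,0,-40,0,0.2]
    - [0,0,-80,0,0.2]
    - [-50,-40,-120,0,0.2]
    - [-90,-80,-150,0,0.2]
    - [-130,-120,-170,0,0.2]

```text
t: 10.05
eef_pos: [540.0, 22.1, 198.4]
tcp_rot: [3.14, 0.0, 1.545]
ft_force: [0.1, -0.8, 0.0]
opening: 0.201
grip_force: 0.0
```

>>> arm_command:
  targets:
    - [-45,0,0,0,0.2]
    - [-90,0,0,0,0.2]
    - [-135,0,0,0,0.2]
    - [-180,0,0,0,0.2]
    - [-180,0,0,0,0.2]

```text
t: 10.55
eef_pos: [535.9, -161.5, 197.1]
tcp_rot: [3.141, 0.001, 1.54]
ft_force: [-0.4, 1.1, 0.0]
opening: 0.201
grip_force: 0.0
```

```bash
python3 - <<'E'
from cell import env
import cv2
a=env.read_camera("scene")["frame"][150:310,230:450,::-1]
b=env.read_camera("top")["frame"][100:215,250:420,::-1]
cv2.imwrite("pics/s3.png",cv2.vconcat([cv2.resize(a,(480,300)),cv2.resize(b,(480,300))]))
E
```

```text
(no output)
```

View pics/s3.png

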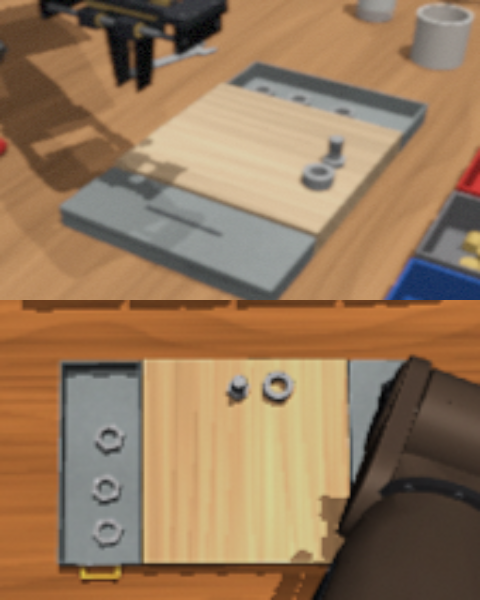

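All three nuts lie in the drawer, at about (108,438), (106,489) and (107,532) in the lower crop. The collar and bolt haven't moved, and the arm is clear.

```bash
python3 -c "
from cell import env
print(env.job_done())"
```

```text
the job is handed in; nothing more can be done
None
```

All three nuts were swept off the board into the drawer, with the collar and bolt left where they stood, and the job was handed in at about 10.7 s on the robot's clock; no verdict came back.

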